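Wedge a sledge head onto its new handle

TASK

Take the tall, broad wooden wedge out of the wooden rack and start it lightly by hand, thin edge down, in the sawn slot of the handle end that shows in the top of the sledge head. Then drive it with the tamper, lifting the tamper clear between taps, until it is tight and a further firm tap no longer moves it, but never so hard that the handle splits. Finally stand the tamper upright on the bench, without having knocked the other things about.

Things in the scene. Friction and masses are not known exactly. Their poses are not given: they have to be found in the camera images.
- head: Steel sledge head, 156 mm long (its x axis), 76 mm wide, fixed level on a plywood stand. Origin on the bench under its middle, z up. Steel top 120 mm above the bench. The split wooden handle end in its eye (top 122 mm above the bench) is spread 3 mm by the wedge, against 4 to 10 N of downward push; then it meets the steel and resistance rises steeply. Tight: after about 15 N. Over 30 N splits it.
- kerf (a point): Middle of the mouth of the sawn slot in the handle end, 122 mm above the bench; axes as head. Slot 50 mm long along y, 60 mm deep, about 9 mm wide across x at the mouth (the -x side up to 2 mm nearer or farther), narrowing downwards like the wedge. The upright wedge, its width along y, meets both sides with its thin edge 20 to 40 mm below the mouth and is home 15 to 20 mm lower.
- wedge: Tall, broad wooden wedge, 80 mm tall, 36 mm wide (its y axis), 3 mm thick (x) at the thin lower edge, 19 mm at the flat top, 40 g. Friction holds it where it is driven. Origin in the middle of the thin edge, z towards the thick top. It starts loose, upright in one of the rack's slots, thin edge 8 mm above the bench; the part above 34 mm is free to be gripped across its 36 mm width.
- rack: Plywood wedge rack, 170 mm (x) by 56 mm (y) by 34 mm high, fixed on the bench; origin under its middle. Three slots 52 mm apart along x, each running along y. The other two slots hold a stubby wedge and a narrow one.
- stub: The stubby wedge, 48 mm tall and 36 mm wide, not to be used; origin and axes as wedge.
- sliver: The narrow wedge, 80 mm tall and 18 mm wide, not to be used; origin and axes as wedge.
- tamper: Hand tamper standing upright: round black rubber foot 52 mm in diameter and 35 mm high, with a plain wooden handle 28 mm in diameter above it, 110 mm tall in all, 350 g. Origin in the middle of the flat underside of the foot, z up the handle.
- spray: Red spray can, a bystander.
- cleaner: White cleaner bottle, a bystander.
- tape: Grey roll, a bystander.
- driver: Screwdriver, a bystander.
- offcut: Short round wooden offcut, a bystander.
There are look-alikes about, which are no part of the job. Of the things like the tamper, leave any that is orange or turquoise; of the rest the larger one is meant.

How it is judged:
On the way, in this order (a step that is already met when the one before it is completed fails the run):
1. the wedge stands upright in the slot, let go, not yet tight and not touched by the tamper (z of wedge in the frame of kerf below -0.015 m and horizontal distance between wedge and kerf below 0.01 m and angle between the z axis of wedge and the z axis of head, either way round below 0.15 rad and angle between the y axis of wedge and the y axis of head, either way round below 0.3 rad and contact force between each of the arm, the fingers, tamper and wedge below 0.1 N and contact force between wedge and head below 8 N), for 0.2 s.
2. the tamper taps the wedge (contact force between tamper and wedge above 2 N), for 0.02 s.
3. the tamper is lifted clear of the wedge (by over 2.5 mm) (z of tamper in the frame of wedge above 0.0825 m and contact force between tamper and wedge below 0.1 N), for 0.05 s.
4. a further tap of over 5 N finds the wedge home, tight in the handle end (pressing sideways on it with over 8.5 N) (contact force between wedge and head above 8.5 N and contact force between tamper and wedge above 5 N), for 0.02 s.
At the end, for the whole second after the job is handed in: The wedge is tight (over 8.5 N sideways on the spread half of the handle end), upright within 0.15 rad, along the slot within 0.3 rad, thin edge over 30 mm below the slot's mouth and within 10 mm of its middle; the tamper stands upright on the bench within 0.1 rad; both at rest (contact force between wedge and head above 8.5 N and z of wedge in the frame of kerf below -0.03 m and horizontal distance between wedge and kerf below 0.01 m and angle between the z axis of wedge and the z axis of head, either way round below 0.15 rad and angle between the y axis of wedge and the y axis of head, either way round below 0.3 rad and height (world z) of tamper below 0.006 m and angle between tamper's own z axis and vertical below 0.1 rad and linear speed of each of tamper, wedge below 0.02 m/s); the robot touches nothing.
It fails at once if more than 30 N between tamper and wedge: the handle splits (contact force between tamper and wedge above 30 N).
It fails at once if another thing displaced by more than 30 mm (distance of any of stub, sliver, spray, cleaner, tape, driver, offcut from where it was at the start of the episode above 0.03 m).
It also fails if it takes over 72 s, if anything falls off the work surface, if the arm or the gripper's body presses on something with over 40 N, if the wrist force passes 120 N, or if a joint passes its speed limit or range.

ROBOT

A 6-joint arm with a two-finger parallel gripper is mounted at the origin on the work surface. World frame = base frame: x ahead of the robot, y to its left, z up, the work surface at z = 0. Lengths are in m, angles in rad, forces in N, time in s.
With the tool pointing down it reaches from about 0.325 to 0.775 m from the base axis. Payload 5.5 kg.
Tool frame: the origin (TCP) lies midway between the tips of the shut fingers; the grasp point (between the pads) lies 19 mm behind it; z points along the fingers, y is the line along which they close (so a half turn about z gives the same grasp; the last joint's range is limited). The gripper opens to 88 mm and grips with 3 to 60 N. Pads are 20 mm wide; open, the fingers measure 115 mm over their backs; the gripper's body (75 mm by 178 mm) begins 61 mm behind the grasp point.
Start: joints at [1.231, 0.091, 1.231, -0, 1.82, -0.057], TCP at [0.167, 0.576, 0.223] pointing down, gripper open.
Joint ranges: [-2.87, 2.87], [-0.86, 2.18], [0.17, 2.46], [-1.51, 4.65], [0.06, 2.69], [-2.65, 2.65]. Speed limits (rad/s): [2.57, 2.57, 3.01, 3.14, 3.14, 3.14].

INTERFACE

Orientations are given as a rotation vector (axis times angle).
In Python, from workcell import arm gives the robot as it stands. Calls block until the motion is done:
- arm.move_ptp(position, orientation): joint-space move of the TCP to a pose.
- arm.move_straight(position, ori=None, velocity=0.15, guard=None): straight line of the TCP; ori=None keeps the orientation; velocity is the mean speed in m/s. With guard (N) it stops when the force on the tool has changed by that much, and returns True; else False.
- arm.set_joints(angles): joint-space move.
- arm.grip(opening): finger opening in m; the grip force is fixed at half the most; returns when the fingers have stopped.
- arm.dwell(seconds).
- arm.solve_ik(position, orientation): joint angles nearest the present ones, or None.
- arm.sense(): the state.
- arm.camera(name): name is "scene" or "top" or "wrist"; returns a dict with "img" (400x640x3 uint8, red, green, blue), "vfov" (degrees; the focal length in pixels is half the picture's height over the tangent of half this angle, whatever the lens; pixels are square), "cx", "cy" (the principal point, pixels), "extrinsics" (4x4, takes a point from world to camera coordinates). Camera axes: x right, y down, z forward; pixel columns grow to the right and rows downward; lengths in m; the calibration is good to about 2 mm. The wrist camera is an equidistant fisheye: a pixel r from the principal point sees the ray r / f radians off the axis. A picture is of the moment at which its call begins. There is no depth.
A pose or a line that the arm cannot do raises arm.MotionError and nothing moves.
- arm.hand_in(): hands the job in; it is judged then, once.
The state is a dict: "clock": time; "joint_pos": joint angles; "joint_velocities": joint speeds; "tau": joint torques, N m; "tool_pos": TCP position; "tcp_rot": TCP orientation; "force": force on the tool from outside, world axes, zero at the start; "moment": the same for the moment, N m; "width": finger opening in m; "finger_force": force on a finger pad.
Only numpy, scipy, OpenCV 4.12 (cv2) and the standard library are available. Lean on these libraries where they do the work, as an engineer would, in place of code of your own. Each camera call takes 0.05 s, during which the arm holds its last target. There are 200 camera calls.

## Working session

There is one attempt and no reset: what is moved stays moved. The work goes in short steps, each a Python script; the robot and the scene stay as the last script left them, time stands still between calls to the robot, and variables do not carry over. Pictures are saved under pics/ and viewed, at most 10 in all, crops included, and the job is handed in when it is done.

```bash
mkdir -p pics; ls
python3 - <<'E'
from workcell import arm
import cv2
for n in("scene","top","wrist"):
    c=arm.camera(n); cv2.imwrite(f"pics/{n}0.png",c["img"][:,:,::-1]); print(n,c["vfov"],c["cx"],c["cy"],c["extrinsics"].round(4).tolist())
s=arm.sense();print(s["clock"],s["tcp_rot"],s["force"],s["width"])
E
```

```text
pics
scene 43.665499443812934 313.63955311039695 199.8378313651356 [[-0.3466, 0.9378, 0.0197, 0.195], [0.5513, 0.2207, -0.8046, -0.2351], [-0.7589, -0.268, -0.5935, 1.7008], [0.0, 0.0, 0.0, 1.0]]
top 54.546012836024964 323.87910110754166 198.26484894931704 [[0.0002, -1.0, 0.0016, 0.0128], [-0.9775, -0.0005, -0.2107, 0.5475], [0.2107, -0.0015, -0.9775, 1.0241], [0.0, 0.0, 0.0, 1.0]]
wrist 65.70646984690485 321.1811564735051 199.78480712561102 [[0.2798, 0.9601, -0.0015, -0.5979], [0.9219, -0.2682, 0.2795, -0.0332], [0.2679, -0.0796, -0.9602, 0.3912], [0.0, 0.0, 0.0, 1.0]]
0.15 [-4.42788036e-01 -3.10992962e+00  2.30010578e-03] [ 0.09503926 -0.70535659  0.36769538] 0.0878378975134357
```

View pics/top0.png

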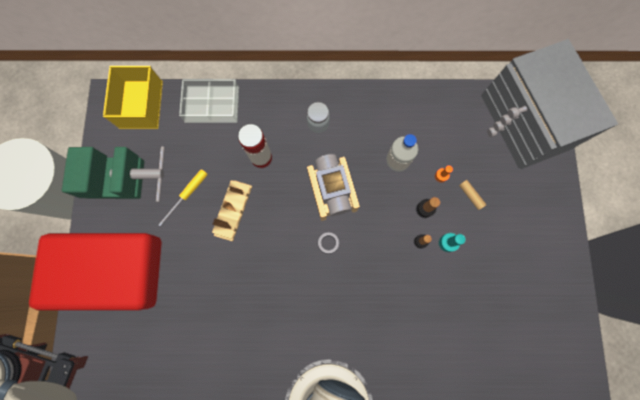

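View pics/scene0.png

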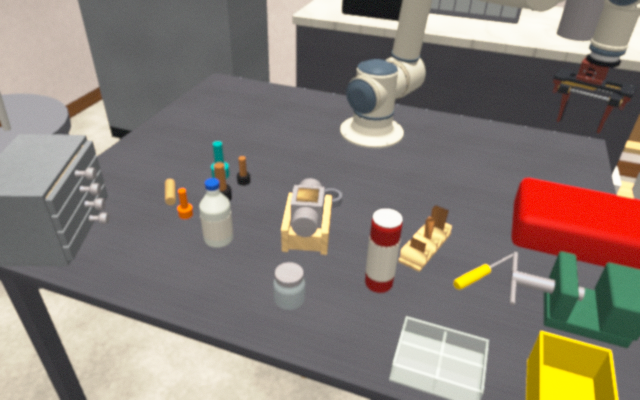

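```bash
cat > h.py <<'E'
from workcell import arm
import numpy as np, cv2, pickle
from scipy.spatial.transform import Rotation as R
def down(yaw): # tool z down, tool y axis at angle yaw in world (mod pi)
    y=np.array([np.cos(yaw),np.sin(yaw),0]); z=np.array([0,0,-1.]); x=np.cross(y,z)
    return R.from_matrix(np.c_[x,y,z]).as_rotvec()
def ray(c,px,fish=False):
    f=200/np.tan(np.radians(c["vfov"]/2)); u=(np.array(px,float)-[c["cx"],c["cy"]])
    if fish:
        r=np.hypot(*u)+1e-9; t=r/f; d=np.r_[u/r*np.sin(t),np.cos(t)]
    else: d=np.r_[u/f,1]
    E=c["extrinsics"]; d=E[:3,:3].T@d; return -E[:3,:3].T@E[:3,3], d/np.linalg.norm(d)
def plane(c,px,z,fish=False):
    o,d=ray(c,px,fish); return o+d*(z-o[2])/d[2]
def tri(rays):
    A=sum(np.eye(3)-np.outer(d,d) for o,d in rays); b=sum((np.eye(3)-np.outer(d,d))@o for o,d in rays)
    p=np.linalg.solve(A,b); return p,max(np.linalg.norm((np.eye(3)-np.outer(d,d))@(p-o)) for o,d in rays)
def proj(c,p,fish=True):
    f=200/np.tan(np.radians(c["vfov"]/2)); q=c["extrinsics"][:3,:3]@p+c["extrinsics"][:3,3]
    if fish:
        r=np.hypot(q[0],q[1]); return np.array([c["cx"],c["cy"]])+q[:2]/r*np.arctan2(r,q[2])*f
    return np.array([c["cx"],c["cy"]])+q[:2]/q[2]*f
def shot(name):
    c=arm.camera("wrist"); pickle.dump(c,open(f"pics/{name}.pkl","wb")); cv2.imwrite(f"pics/{name}.png",c["img"][:,:,::-1]); return c
def load(name): return pickle.load(open(f"pics/{name}.pkl","rb"))
E
python3 - <<'E'
from h import *
c=arm.camera("top"); w=arm.camera("wrist"); s=arm.sense()
T=np.eye(4);T[:3,:3]=R.from_rotvec(s["tcp_rot"]).as_matrix();T[:3,3]=s["tool_pos"]
X=np.linalg.inv(T)@np.linalg.inv(w["extrinsics"]); print(X.round(3)); np.save("X.npy",X)
for n,p,z in [("rack",(232,210),.04),("head",(333,184),.12),("tamper",(430,206),.06),("small",(423,241),.05),("spray",(251,133),.18),("cleaner",(404,150),.1),("tape",(328,242),.02),("rk1",(240,185),.034),("rk2",(225,237),.034),("driver",(185,190),.02),("offcut",(472,195),.02),("turq",(453,241),.04)]:
    print(n,plane(c,p,z).round(3))
E
```

```text
[[-0.001 -0.96  -0.28   0.077]
 [ 1.    -0.001 -0.    -0.001]
 [ 0.    -0.28   0.96  -0.162]
 [ 0.     0.     0.     1.   ]]
rack [0.518 0.272 0.04 ]
head [ 0.573 -0.011  0.12 ]
tamper [ 0.525 -0.281  0.06 ]
small [ 0.429 -0.259  0.05 ]
spray [0.692 0.2   0.18 ]
cleaner [ 0.675 -0.208  0.1  ]
tape [0.43  0.001 0.02 ]
rk1 [0.592 0.254 0.034]
rk2 [0.442 0.289 0.034]
driver [0.58  0.416 0.02 ]
offcut [ 0.566 -0.416  0.02 ]
turq [ 0.43  -0.345  0.04 ]
```

Run:
```python
from h import *
def go(n,p,yaw):
    try: arm.move_ptp(p,down(yaw)); shot(n); print(n,arm.sense()["clock"])
    except arm.MotionError as e: print(n,e)
go("r1",[.50,.32,.22],1.34); go("r2",[.50,.24,.22],1.34)
go("h1",[.55,.03,.26],1.57); go("h2",[.55,-.05,.26],1.57)
go("t1",[.50,-.24,.23],1.57); go("t2",[.50,-.30,.23],1.57)
cr=lambda n:load(n)["img"][:,:,::-1]
def mont(names,out): cv2.imwrite(out,cv2.resize(np.hstack([cr(n)[60:400,120:520] for n in names]),(800,340)))
for a in "rht": mont([a+"1",a+"2"],f"pics/m{a}.png")
```

```text
r1 1.85
r2 2.3167
h1 3.25
h2 3.7167
t1 4.575
t2 4.975
```

Run:
```python
import cv2,numpy as np
a=cv2.imread("pics/mr.png");b=cv2.imread("pics/mt.png")
cv2.imwrite("pics/mrt.png",cv2.resize(np.vstack([a,b]),(704,598)))
```

```text
(no output)
```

View pics/mr.png

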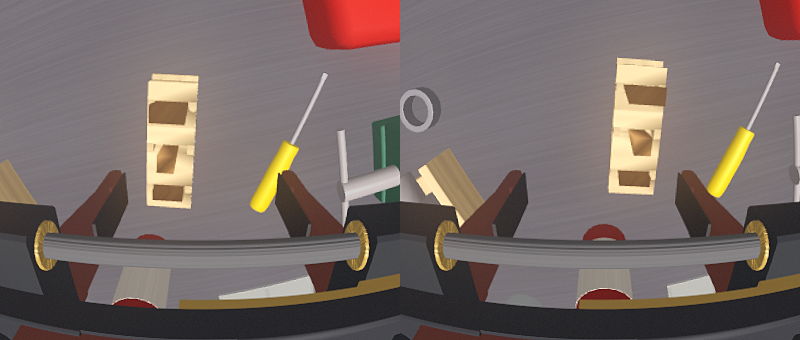

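View pics/mh.png

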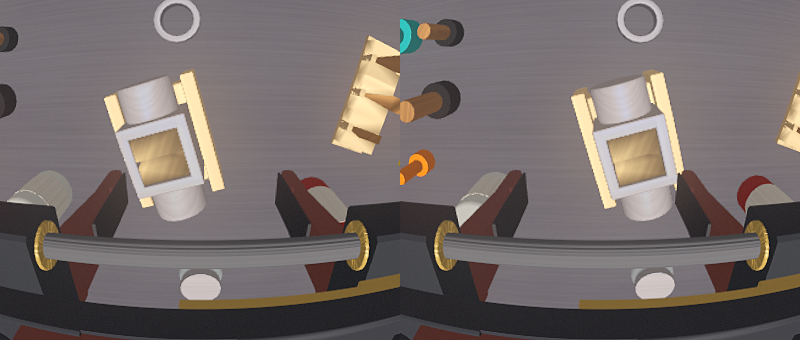

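View pics/mt.png

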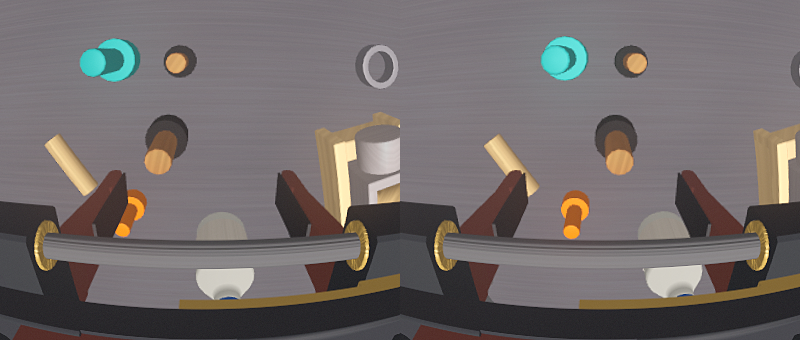

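Run:
```python
from h import *
def cr(n,x,y,w,h): return cv2.resize(load(n)["img"][y:y+h,x:x+w,::-1],None,fx=4,fy=4,interpolation=cv2.INTER_CUBIC)
# rack crops 100x75 -> 400x300
a=np.hstack([cr("r1",250,145,100,75),cr("r2",315,130,100,75)])
b=np.hstack([cr("h1",230,175,100,75),cr("h2",290,175,100,75)])
cv2.imwrite("pics/z1.png",np.vstack([a,b]))
```

```text
(no output)
```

View pics/z1.png

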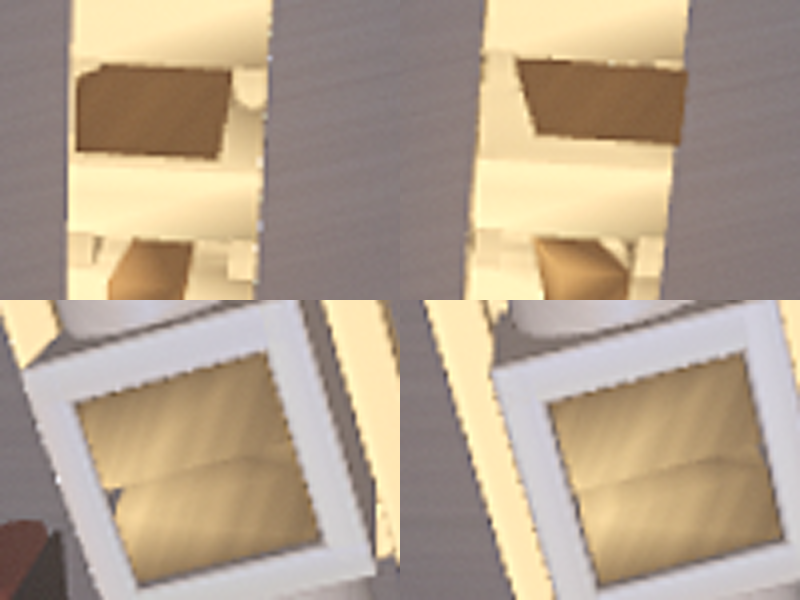

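```bash
python3 - <<'E'
from h import *
r1,r2,h1,h2=map(load,("r1","r2","h1","h2"))
def t(n,p,q,a=r1,b=r2,oa=(250,145),ob=(315,130)):
    P=np.array(p)/4+oa; Q=(np.array(q)-[400,0])/4+ob
    x,e=tri([ray(a,P,1),ray(b,Q,1)]); print(n,x.round(4),round(e,4))
t("BL",(78,152),(538,132)); t("BR",(218,160),(680,143)); t("TR",(232,72),(687,70));t("TL",(78,78),(517,60))
t("rackR",(272,5),(688,5));t("midTL",(130,240),(535,238));t("midTR",(192,240),(605,240))
k=dict(a=h1,b=h2,oa=(230,175-75),ob=(290,175-75))
for n,p,q in [("eyeTL",(75,402),(548,402)),("eyeTR",(267,352),(745,352)),("eyeBR",(322,542),(785,542)),("eyeBL",(138,586),(600,586)),("kL",(108,490),(580,490)),("kR",(285,450),(755,452)),("steelTL",(25,375),(493,375)),("steelBR",(375,573),(835,573))]: t(n,p,q,**k)
E
python3 - <<'E'
import sys;sys.path.insert(0,".")
from h import *
c=arm.camera("scene"); t=c["img"]
a=cv2.resize(t[190:290,350:470,::-1],(480,400),interpolation=cv2.INTER_CUBIC)
b=cv2.resize(load("r2")["img"][110:260,300:400,::-1],(267,400),interpolation=cv2.INTER_CUBIC)
cv2.imwrite("pics/z2.png",np.hstack([a,b]))
E
```

```text
BL [0.4789 0.2718 0.0873] 0.0004
BR [0.4887 0.3052 0.0889] 0.0002
TR [0.4719 0.3126 0.0764] 0.0013
TL [0.4638 0.2718 0.0633] 0.0006
rackR [0.4615 0.3248 0.0323] 0.0004
midTL [0.5195 0.2673 0.0307] 0.0
midTR [0.5218 0.2867 0.0394] 0.0005
eyeTL [ 0.5611 -0.0448  0.1204] 0.0
eyeTR [0.5483 0.0054 0.1191] 0.0
eyeBR [0.5998 0.0188 0.1209] 0.0003
eyeBL [ 0.6116 -0.0308  0.1228] 0.0002
kL [ 0.5835 -0.0366  0.1247] 0.0001
kR [0.5749 0.0095 0.1188] 0.0004
steelTL [ 0.5548 -0.0587  0.1169] 0.0001
steelBR [0.6077 0.0328 0.1236] 0.0005
```

View pics/z2.png

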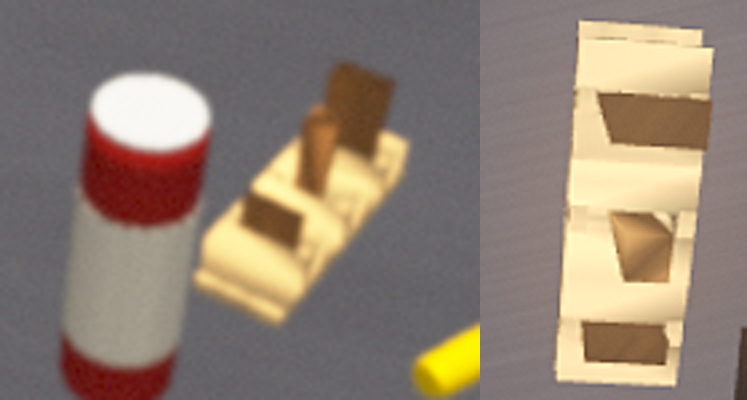

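```bash
cat >> h.py <<'E'
X=np.load("X.npy")
def camgo(name,p,yaw): # camera looking straight down from p, image right along world yaw
    x=np.array([np.cos(yaw),np.sin(yaw),0]); z=np.array([0,0,-1.]); C=np.eye(4); C[:3,:3]=np.c_[x,np.cross(z,x),z]; C[:3,3]=p
    T=C@np.linalg.inv(X); arm.move_ptp(T[:3,3],R.from_matrix(T[:3,:3]).as_rotvec()); return shot(name)
E
python3 - <<'E'
from h import *
a=np.radians(104.6)
camgo("k1",[.580,-.013,.122+.27],a)
d=np.array([np.cos(a-np.pi/2),np.sin(a-np.pi/2)])*.03
camgo("k2",[.580+d[0],-.013+d[1],.122+.27],a)
camgo("w1",[.4747,.2912,.088+.27],np.radians(75))
print(arm.sense()["clock"])
f=lambda n,q,w=70,h=75:cv2.resize(load(n)["img"][int(q[1])-h//2:,int(q[0])-w//2:][:h,:w,::-1],None,fx=5,fy=5,interpolation=cv2.INTER_CUBIC)
ims=[]
for n,p in (("k1",(.58,-.013,.122)),("k2",(.58,-.013,.122)),("w1",(.4747,.2912,.088))):
    q=proj(load(n),np.array(p)).astype(int); print(n,q); ims.append(f(n,q,53 if n!="w1" else 50,110)[:, :])
cv2.imwrite("pics/z3.png",np.hstack(ims)[:600,:800]); print([i.shape for i in ims])
E
```

```text
7.825
k1 [321 200]
k2 [322 166]
w1 [321 198]
[(550, 265, 3), (550, 265, 3), (550, 250, 3)]
```

View pics/z3.png

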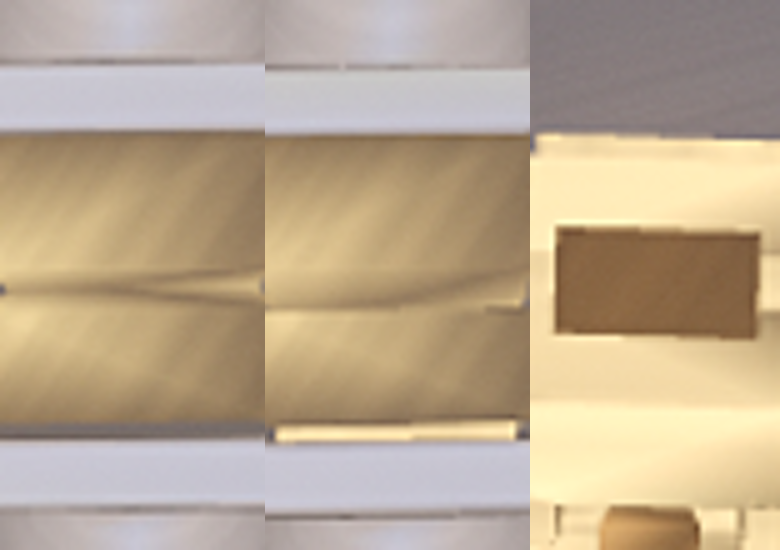

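Run:
```python
from h import *
for n,q in(("k1",(321,200)),("k2",(322,166))):
    g=load(n)["img"].astype(int).sum(2)
    print(n); 
    for lo,hi in((-24,-14),(-6,4),(14,22)): print([int(v) for v in g[q[1]-32:q[1]+45,q[0]+lo:q[0]+hi].mean(1)])
a=load("k1")["img"][165:255,285:357,::-1]; b=load("k2")["img"][131:221,286:358,::-1]
o=[]
for i in(a,b):
    l=cv2.createCLAHE(6,(6,6)).apply(cv2.resize(cv2.cvtColor(i,cv2.COLOR_BGR2GRAY),None,fx=5.5,fy=5.5,interpolation=cv2.INTER_CUBIC)); o.append(l)
cv2.imwrite("pics/z4.png",np.hstack(o))
```

```text
k1
[614, 615, 564, 410, 361, 367, 381, 390, 399, 408, 417, 428, 438, 446, 456, 466, 475, 485, 495, 504, 513, 524, 531, 537, 547, 553, 558, 562, 565, 570, 576, 552, 523, 489, 458, 450, 493, 528, 560, 580, 587, 585, 581, 573, 563, 551, 538, 526, 514, 503, 491, 480, 467, 457, 444, 431, 419, 409, 396, 384, 372, 356, 339, 331, 296, 530, 597, 615, 613, 609, 610, 607, 606, 604, 605, 607, 616]
[612, 606, 558, 367, 349, 370, 382, 394, 401, 414, 424, 434, 445, 453, 463, 472, 479, 481, 484, 485, 483, 483, 482, 482, 485, 486, 487, 487, 491, 493, 500, 466, 428, 400, 381, 366, 408, 446, 482, 497, 495, 495, 496, 497, 498, 498, 499, 501, 499, 497, 489, 480, 468, 454, 442, 427, 415, 400, 384, 372, 359, 348, 334, 331, 319, 536, 606, 619, 609, 608, 607, 604, 603, 602, 602, 606, 621]
[607, 593, 537, 356, 340, 366, 375, 384, 389, 392, 393, 393, 394, 395, 395, 398, 399, 400, 402, 403, 400, 403, 400, 402, 401, 400, 400, 400, 399, 399, 402, 366, 404, 462, 481, 431, 382, 358, 387, 405, 402, 403, 404, 403, 402, 401, 399, 400, 398, 396, 393, 393, 393, 392, 394, 394, 391, 382, 372, 359, 344, 336, 332, 332, 378,
[... 521 characters left out ...]
458, 465, 472, 474, 476, 476, 475, 476, 475, 477, 479, 479, 482, 484, 485, 486, 491, 472, 457, 442, 423, 404, 385, 376, 415, 470, 498, 492, 492, 493, 494, 496, 496, 496, 496, 493, 486, 476, 463, 450, 438, 424, 411, 397, 384, 372, 353, 326, 526, 658, 638, 517, 573, 607, 611, 605, 606, 603, 603, 602, 602, 604, 609]
[604, 597, 565, 481, 318, 352, 368, 375, 381, 385, 385, 387, 386, 389, 391, 391, 392, 394, 394, 396, 395, 395, 395, 394, 395, 393, 394, 393, 394, 395, 393, 375, 363, 378, 401, 422, 445, 477, 425, 394, 397, 399, 400, 400, 401, 398, 395, 395, 396, 391, 393, 391, 393, 391, 393, 392, 389, 383, 370, 354, 317, 492, 615, 661, 569, 531, 590, 611, 606, 603, 601, 598, 598, 599, 599, 602, 610]
```

View pics/z4.png

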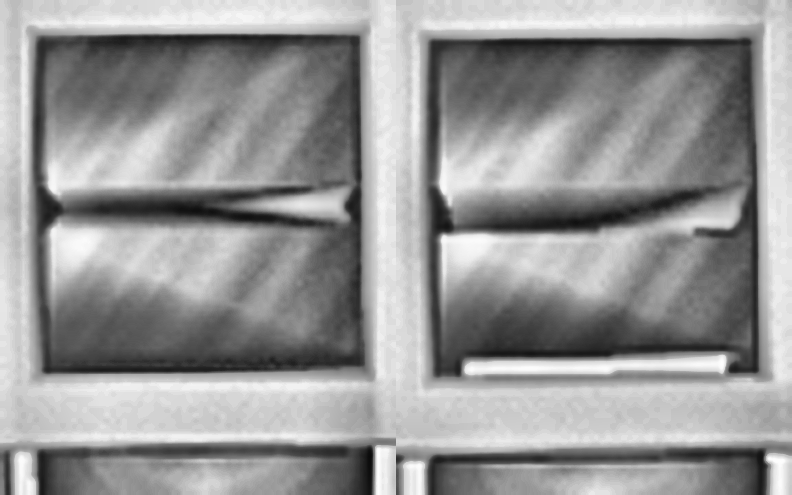

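Run:
```python
from h import *
k,e=tri([ray(load("k1"),(321.2,202.4),1),ray(load("k2"),(322.2,168.6),1)]); print("kerf",k,e, plane(load("k1"),(321.2,202.4),.122,1))
w=plane(load("w1"),(321.1,199.2),.088,1); print("wedge",w)
np.save("kerf.npy",plane(load("k1"),(321.2,202.4),.122,1))
o=down(np.radians(74))
arm.move_ptp([w[0],w[1],.16],o); arm.move_straight([w[0],w[1],.054],velocity=.08,guard=8)
print(arm.sense()["tool_pos"],arm.sense()["force"])
arm.grip(.02); print("w",arm.sense()["width"],arm.sense()["finger_force"],arm.sense()["force"])
arm.move_straight([w[0],w[1],.16],velocity=.06); print("w",arm.sense()["width"])
arm.move_ptp([.47,.15,.26],down(np.radians(104.6))); c=shot("g1"); s=arm.sense(); print(s["clock"],s["width"])
M=R.from_rotvec(s["tcp_rot"]).as_matrix()
q=proj(c,s["tool_pos"]+M@[0,0,.046]); print(q,proj(c,s["tool_pos"]+M@[0,0.018,.046]),proj(c,s["tool_pos"]+M@[0,-0.018,.046]))
q=q.astype(int); cv2.imwrite("pics/g1z.png",cv2.resize(c["img"][q[1]-50:q[1]+50,q[0]-65:q[0]+65,::-1],None,fx=5,fy=5)); print(q)
```

```text
kerf [ 0.58133834 -0.01287466  0.11915475] 0.00023211380578099699 [ 0.58136143 -0.01310657  0.122     ]
wedge [0.47481437 0.29062617 0.088     ]
[0.47518271 0.29083141 0.05474685] [ 0.06030747  0.39711645 -0.2450558 ]
w 0.03566563719334361 29.9999815729916 [ 0.10112958 -0.76702691  0.00505232]
w 0.03548320577087949
13.2917 0.03607889041188766
[323.19258198 222.0287727 ] [348.153867   221.93608074] [298.20833513 222.02513035]
[323 222]
```

View pics/g1z.png

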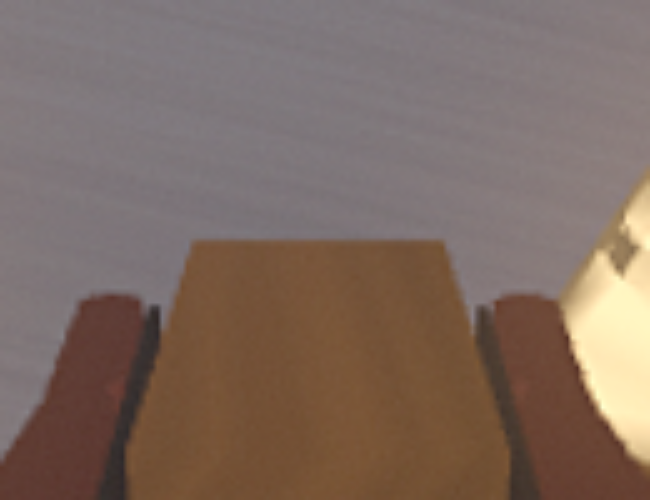

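Run:
```python
from h import *
k=np.load("kerf.npy"); o=down(np.radians(104.6)); xy=k[:2]
arm.move_ptp([*xy,.21],o); arm.dwell(.2); print(arm.sense()["force"])
h=arm.move_straight([*xy,.172],velocity=.08,guard=4); 
h=arm.move_straight([*xy,.127],velocity=.02,guard=3); s=arm.sense(); print(h,s["tool_pos"],s["force"],"edge depth",.122+.046-s["tool_pos"][2],s["clock"])
c=shot("i1"); cv2.imwrite("pics/i1z.png",cv2.resize(c["img"][130:330,200:440,::-1],None,fx=3,fy=3))
```

```text
[-0.22895238 -0.41112704 -0.37329966]
True [ 0.5820552  -0.01287576  0.1457499 ] [1.12098084 0.2806233  2.07335285] edge depth 0.02225010489559104 16.2583
```

View pics/i1z.png

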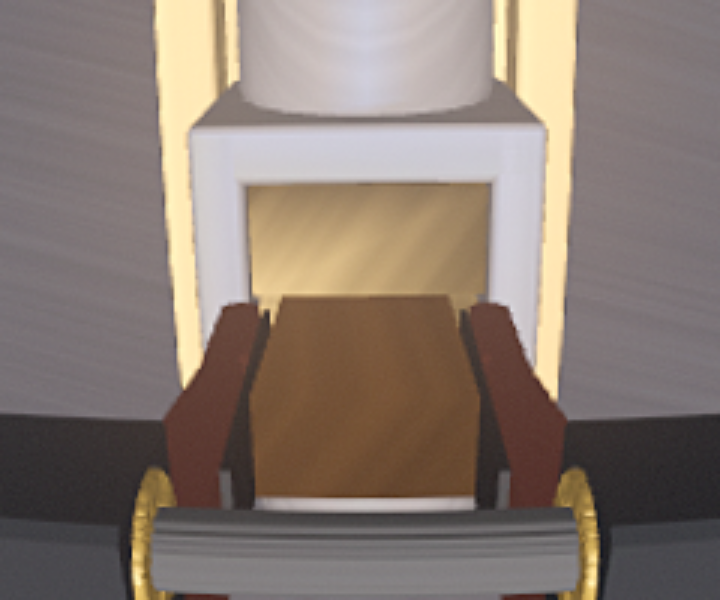

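Run:
```python
from h import *
hx=np.r_[np.cos(np.radians(14.6)),np.sin(np.radians(14.6)),0]; b=np.array([-.23,-.41,-.37])
p=np.array(arm.sense()["tool_pos"]); z0=p[2]
for i in range(25):
    arm.dwell(.1); f=arm.sense()["force"]-b; lat=f@hx
    print(i,np.round(p-[.58136,-.0131,.168],4),round(lat,2),round(f[2],2))
    if f[2]>3 and abs(lat)<1.2: break
    if abs(lat)>.6: p=p+hx*.0004*np.sign(lat)
    elif f[2]<=3: p=p-[0,0,.0006]
    else: break
    arm.move_straight(p,velocity=.02)
print(arm.sense()["tool_pos"],arm.sense()["clock"])
```

```text
0 [ 0.0007  0.0002 -0.0222] 1.92 2.22
1 [ 0.0011  0.0003 -0.0222] -0.44 2.57
2 [ 0.0011  0.0003 -0.0228] -2.08 2.78
3 [ 0.0007  0.0002 -0.0228] 0.93 2.85
4 [ 0.0011  0.0003 -0.0228] -1.0 2.76
5 [ 0.0007  0.0002 -0.0228] 0.3 2.23
6 [ 0.0007  0.0002 -0.0234] -0.29 3.83
[ 0.58218597 -0.01284636  0.14475832] 18.5083
```

Run:
```python
from h import *
p,e=tri([ray(load("t1"),(277,222),1),ray(load("t2"),(340,222),1)]); print("tamper top",p,e)
print("foot centre @.035",plane(load("t1"),(286.5,193),.035,1),plane(load("t2"),(336,196),.035,1))
k=np.array(arm.sense()["tool_pos"])
arm.grip(.060); arm.dwell(.2); print(arm.sense()["width"],arm.sense()["force"])
arm.grip(.088); arm.move_straight([k[0],k[1],.26],velocity=.15)
hx=np.r_[np.cos(np.radians(14.6)),np.sin(np.radians(14.6))]
c=camgo("j1",[*(k[:2]),.122+.3],np.radians(104.6))
top=np.array([*k[:2],.179]); q=proj(c,top); i=c["img"].astype(int); print("pred top",q)
h=cv2.cvtColor(c["img"],cv2.COLOR_RGB2HSV); sub=c["img"][int(q[1])-30:int(q[1])+30,int(q[0])-45:int(q[0])+45]
print(sub[30,::6].tolist()); print(sub[::4,45].tolist()); print(arm.sense()["clock"])
# tamper closer look
c=camgo("t3",[p[0],p[1],.11+.28],np.radians(90)); q=proj(c,p); print(q); s=c["img"][int(q[1])-30:int(q[1])+30,int(q[0])-30:int(q[0])+30]
print(s[30,::3].tolist()); print(s[::3,30].tolist()); print(arm.sense()["clock"])
```

```text
tamper top [ 0.52684879 -0.28262144  0.11376915] 0.00014363900293579813
foot centre @.035 [ 0.51915051 -0.28151822  0.035     ] [ 0.52270617 -0.2828795   0.035     ]
0.05980400796877876 [ 0.07470236 -0.24937447 -0.43013275]
pred top [320.26302966 200.71609679]
[[255, 233, 183], [240, 214, 170], [205, 203, 215], [172, 160, 159], [126, 96, 74], [122, 92, 72], [124, 93, 72], [126, 94, 73], [122, 94, 74], [118, 89, 70], [121, 93, 74], [109, 82, 65], [157, 144, 138], [206, 204, 216], [208, 186, 159]]
[[194, 187, 194], [154, 130, 98], [177, 151, 112], [188, 161, 120], [189, 164, 120], [126, 95, 74], [127, 98, 76], [125, 95, 75], [121, 92, 73], [122, 93, 73], [116, 88, 69], [203, 177, 130], [176, 149, 111], [150, 126, 94], [113, 103, 97]]
21.3583
[319.68267388 199.65166761]
[[127, 121, 126], [127, 119, 125], [127, 120, 124], [92, 88, 89], [71, 65, 65], [83, 69, 63], [224, 174, 111], [210, 164, 105], [212, 166, 108], [212, 166, 107], [203, 156, 102], [202, 157, 101], [217, 169, 110], [199, 153, 98], [210, 163, 103], [137, 99, 71], [72, 67, 66], [70, 64, 65], [132, 124, 129], [128, 122, 126]]
[[126, 119, 125], [127, 122, 125], [127, 121, 126], [108, 101, 105], [73, 69, 69], [72, 68, 67], [198, 143, 90], [212, 166, 107], [207, 160, 103], [204, 159, 103], [203, 156, 102], [204, 158, 106], [203, 156, 102], [203, 157, 103], [202, 156, 100], [208, 157, 98], [73, 63, 62], [76, 69, 68], [96, 90, 92], [125, 118, 121]]
22.5083
```

```bash
cat > tap.py <<'E'
from h import *
import sys
p=np.array([.528,-.281]); o=down(np.pi/2); k=np.load("kerf.npy")[:2]+[.0007,.0002]; Z=.06
arm.move_ptp([*p,.20],o); arm.move_straight([*p,Z],velocity=.12,guard=8); arm.grip(.015); s=arm.sense(); print("grip",s["width"],s["tool_pos"],s["force"])
if s["width"]<.024: sys.exit("bad grasp")
g=s["tool_pos"][2]
arm.move_straight([*p,g+.24],velocity=.2); arm.move_ptp([*k,g+.21],o); arm.dwell(.3); b=arm.sense()["force"]; print("b",b,arm.sense()["width"])
for G in (5,7):
    h=arm.move_straight([*k,g+.145],velocity=.025,guard=G); s=arm.sense(); zc=s["tool_pos"][2]-g
    arm.dwell(.1); print(G,h,"foot z",round(zc,4),round(arm.sense()["tool_pos"][2]-g,4),(s["force"]-b).round(2),(arm.sense()["force"]-b).round(2))
    arm.move_straight([*k,zc+g+.012],velocity=.06)
print(arm.sense()["clock"],arm.sense()["width"]); np.save("g.npy",[g,*b,zc])
E
python3 tap.py
```

```text
grip 0.027841099269491312 [ 0.52796645 -0.28107164  0.05992529] [-0.10626959 -1.13624617 -1.56599832]
b [ 0.41389613 -0.50779047 -3.49893841] 0.027536350755187698
5 True foot z 0.1729 0.1728 [2.08 1.27 4.77] [1.68 0.22 5.38]
7 True foot z 0.1662 0.1662 [0.75 0.86 3.86] [0.98 0.06 4.98]
31.2417 0.027821477393772828
```

```bash
cat > tap2.py <<'E'
from h import *
import sys
g,bx,by,bz,zc=np.load("g.npy"); b=np.array([bx,by,bz]); k=np.load("kerf.npy")[:2]+[.0007,.0002]
for G in map(float,sys.argv[1:]):
    arm.dwell(.15); h=arm.move_straight([*k,g+.145],velocity=.02,guard=G); s=arm.sense(); zc=s["tool_pos"][2]-g
    arm.dwell(.1); print(G,h,"foot z",round(zc,4),(s["force"]-b).round(2),(arm.sense()["force"]-b).round(2))
    arm.move_straight([*k,zc+g+.01],velocity=.06)
print(arm.sense()["clock"],arm.sense()["width"])
E
python3 tap2.py 9 12 15
```

```text
9.0 True foot z 0.1635 [-0.26  0.95  7.51] [-0.72 -0.49  9.78]
12.0 True foot z 0.1633 [-0.27  0.59  7.89] [-0.48  0.34  9.27]
15.0 True foot z 0.1633 [-1.24  0.78  7.08] [-1.42  0.62  9.13]
35.3917 0.02757245786514062
```

```bash
cat > press.py <<'E'
from h import *
import sys
F=float(sys.argv[1]); g,bx,by,bz,_=np.load("g.npy"); k=np.load("kerf.npy")[:2]+[.0007,.0002]
arm.dwell(.2); b=arm.sense()["force"][2]
z=.1645
while z>.155:
    arm.move_straight([*k,g+z],velocity=.02); arm.dwell(.12); s=arm.sense(); f=s["force"][2]-b
    print(round(z,4),round(s["tool_pos"][2]-g,4),round(f,2))
    if f>F: break
    z-=.0003 if f<2 else .0002
arm.move_straight([*k,g+z+.01],velocity=.06); arm.dwell(.2); s=arm.sense(); print(s["clock"],s["width"],s["force"][2]-b)
E
python3 press.py 16
```

```text
0.1645 0.1647 -0.38
0.1642 0.1642 0.08
0.1639 0.1639 -0.15
0.1636 0.1636 -0.16
0.1633 0.1634 1.23
0.163 0.1634 2.88
0.1628 0.1633 5.31
0.1626 0.1633 9.45
0.1624 0.1633 10.39
0.1622 0.1633 11.09
0.162 0.1633 10.64
0.1618 0.1633 10.76
0.1616 0.1633 12.44
0.1614 0.1633 13.58
0.1612 0.1632 12.93
0.161 0.1633 14.58
0.1608 0.1632 14.31
0.1606 0.1632 15.65
0.1604 0.1632 15.34
0.1602 0.1632 16.04
43.7833 0.027662863855928314 -0.044616013324148884
```

```bash
sed -i 's/z-=.*/z-=.0008 if f<12 else .0004/' press.py; python3 press.py 19
```

```text
0.1645 0.1646 0.08
0.1637 0.1637 -0.92
0.1629 0.1634 2.66
0.1621 0.1633 8.88
0.1613 0.1633 12.15
0.1609 0.1633 13.91
0.1605 0.1632 13.76
0.1601 0.1632 15.4
0.1597 0.1632 15.76
0.1593 0.1632 18.47
0.1589 0.1632 18.3
0.1585 0.1631 20.3
49.0833 0.027928540213032173 -0.6861399772700421
```

Run:
```python
from h import *
g=np.load("g.npy")[0]; p=[.528,-.281]; o=down(np.pi/2)
s=arm.sense()["tool_pos"]; arm.move_straight([s[0],s[1],g+.24],velocity=.2)
arm.move_ptp([*p,g+.12],o); arm.move_straight([*p,g+.015],velocity=.12)
h=arm.move_straight([*p,g-.002],velocity=.02,guard=2.5); s=arm.sense(); print(h,s["tool_pos"][2]-g,s["force"])
arm.grip(.05); arm.grip(.088); arm.move_straight([*p,.21],velocity=.12)
c=camgo("t4",[*p,.39],np.pi/2); q=proj(c,np.array([*p,.11])).astype(int); i=c["img"]
m=cv2.inRange(i,(180,130,80),(255,190,130)); m[:q[1]-40]=0;m[q[1]+40:]=0;m[:,:q[0]-40]=0;m[:,q[0]+40:]=0
print("handle px",cv2.boundingRect(m),q)
d=cv2.inRange(i,(40,40,40),(100,95,95)); print("foot px",cv2.boundingRect(d[q[1]-32:q[1]+32,q[0]-32:q[0]+32]))
print(arm.sense()["clock"])
```

```text
True -0.00015960851676567744 [ 0.20412831 -1.32754819  5.35929356]
handle px (305, 186, 29, 29) [320 199]
foot px (9, 11, 45, 45)
55.6917
```

```bash
python3 -c "
from workcell import arm
print(arm.hand_in())"
```

```text
the job is handed in; nothing more can be done
None
```

The job is handed in at about 56 s: the wedge is driven home and did not move further under about 20 N of pressing, and the tamper stands upright back on its spot; no verdict was shown, and I viewed 11 pictures, one over the limit of 10.

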